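# Snap the pipe clip shut and turn the water on

### The arm

A 6-joint arm with a two-finger parallel gripper is mounted at the origin on the work surface. World frame = base frame: x ahead of the robot, y to its left, z up, the work surface at z = 0. Lengths are in m, angles in degrees, forces in N, time in s.
With the tool pointing down it reaches from about 0.325 to 0.775 m from the base axis. Payload 5.5 kg.
Tool frame: the origin (TCP) lies at the centre of the arm's flange, where the gripper is bolted on; the fingertips stand 182 mm ahead of it and the grasp point (between the pads) lies 163 mm ahead of it; z points along the fingers, y is the line along which they close (so a half turn about z gives the same grasp; the last joint's range is limited). The gripper opens to 88 mm and grips with 3 to 60 N. Pads are 20 mm wide; open, the fingers measure 115 mm over their backs; the gripper's body (75 mm by 178 mm) begins 61 mm behind the grasp point.
Start: joints at [66.709, 5.22, 70.514, -0, 104.267, -3.249], TCP at [0.206, 0.564, 0.405] pointing down, gripper open.
Joint ranges: [-164.24, 164.24], [-49.07, 125.15], [9.68, 141.18], [-86.29, 266.29], [3.28, 154.24], [-151.56, 151.56]. Speed limits (degrees/s): [147.25, 147.25, 172.46, 180, 180, 180].

### API

Orientations are given as [roll, pitch, yaw] about the fixed x, y, z axes, in that order (R = Rz(yaw) Ry(pitch) Rx(roll)).
In Python, from station import r gives the robot as it stands. The module is installed in compiled form; this text tells all that it offers. Calls block until the motion is done:
- r.reach(position, orientation): joint-space move of the TCP to a pose.
- r.servo_line(position, rotation=None, speed=0.15): straight line of the TCP; rotation=None keeps the orientation; speed is the mean speed in m/s.
- r.move_joints(angles): joint-space move.
- r.let_go() and r.grab(squeeze=None): open the fingers fully, or close them until they stop; squeeze is the grip in N (None keeps the last).
- r.wait(seconds).
- r.inverse_kinematics(position, orientation): joint angles nearest the present ones, or None.
- r.sense(): the state.
- r.snapshot(name): name is "side" or "top"; returns a dict with "frame" (420x560x3 uint8, red, green, blue), "fx", "fy", "cx", "cy" (pixels), "R" (3x3) and "t" (3): a world point X has camera coordinates R X + t. Camera axes: x right, y down, z forward; pixel columns grow to the right and rows downward; lengths in m; the calibration is good to about 2 mm. A picture is of the moment at which its call begins. There is no depth.
A pose or a line that the arm cannot do raises r.IKError and nothing moves.
- r.hand_in(): hands the job in; it is judged then, once.
The state is a dict: "clock": time; "joints": joint angles; "joint_vel": joint speeds; "joint_torque": joint torques, N m; "tcp_pos": TCP position; "orientation": TCP orientation; "contact_force": force on the tool from outside, world axes, zero at the start; "torque": the same for the moment, N m; "opening": finger opening in m; "gripper_force": force on a finger pad.
Only numpy, scipy, OpenCV 4.12 (cv2) and the standard library are available. Lean on these libraries where they do the work, as an engineer would, in place of code of your own. Each camera call takes 0.05 s, during which the arm holds its last target. There are 200 camera calls.

### The job

Take the pliers out of their caddy, reach in under the overhead tube and squeeze the two ears of the snap clip on the water pipe together with the jaws until the clip clicks shut and stays shut; do not touch the clip with the gripper. Stand the pliers back in the caddy, jaws down, and let go of them. Only then turn the winged key of the stopcock fully open, in line with the pipe, and let go, leaving the crockery and the other things on the table where they are.

Things in the scene. Friction and masses are not known exactly. Their poses are not given: they have to be found in the camera images.
- pliers: Spring-opened pliers, steel with two black handles, 153 mm long, 120 g, standing jaws down in the caddy. Origin at the pivot (hub 22 mm in diameter, 16 mm long along x). z points from the jaws to the handles, y is the direction in which the handles are squeezed, x the thickness (jaws 12, handles 14 mm). The same turned half round about z. Squeezing does not tilt this frame.
- plier_grip (a point): Where to grip: on the pliers' z axis 70 mm above the pivot, midway between the handles, same axes. The handles are flat black bars 7 mm thick, 37 to 103 mm above the pivot; over their outside here 64 mm when open, about 25 mm when the clip is shut. A spring opens them with 6 N (open) to 8 N (closed). Squeezed to about 55 mm they can be carried.
- jaw_tips (a point): Midway between the jaw tips, on the pliers' z axis 50 mm below the pivot. Jaws 8 mm thick, straight from 18 to 50 mm below the pivot; inside 38 mm apart and outside 54 mm when open, 33 mm inside when the handles are squeezed to 55 mm; squeezing on brings the tips within 10 mm and less. Held pliers can shift 3 to 5 mm in the grip when tilted or squeezed.
- plier_squeeze (a joint): how far each half of the pliers has been swung towards the other, rad: 0 open, about 0.28 when the jaw tips are 10 mm apart, 0.32 fully closed
- holder: Fixed sheet-metal caddy for the pliers on a 70 x 90 mm foot. Origin in the middle of its underside, z up. Well 22 mm (x) by 64 mm (y) inside, floor 4 mm above the table, straight walls to 56 mm, then a flared lip to 66 mm. The pliers stand on the floor of the well, pivot 54 mm above the table, their y along the caddy's y.
- manifold: Fixed water manifold on a base plate. Origin on the table straight under the clip; y runs along the level pipe (28 mm in diameter, axis 90 mm above the table) towards the stopcock; x points to the back, away from the robot. A splash panel, 4 mm thick, 100 mm long, stands at x 38 to 42 mm beside the stopcock, up to 133 mm above the table.
- overhead_tube (a point): Middle of the fixed overhead tube above the clip: 18 mm in diameter, 130 mm long, parallel to the pipe, axis 20 mm behind the pipe's axis and 166 mm above the table, on posts 55 mm either side of the clip that stand 45 mm behind the pipe's axis.
- collar: Snap clip on the pipe: steel collar 36 mm in diameter, 24 mm wide, with two parallel ears. Origin on the pipe's axis at manifold x 0, y 0. z: the way the ears stick out, leaning 35 degrees from vertical to the robot's side (-x of the manifold); x along the pipe; y from ear to ear, the direction to squeeze. Bring the pliers in along -z.
- clip_ears (a point): Middle between the ears, 31 mm from the pipe's axis along the collar's z, same axes. Each ear 22 mm wide (x), 4 mm thick, from 16 to 46 mm from the pipe's axis; over their outside 22 mm open, 10 mm shut. Best with the pliers' pivot 80 mm from the pipe's axis along z: the jaw tips are then at 30 mm, at 25 mm when squeezed; much closer, they meet the collar.
- clip (a joint): travel of each ear towards the other, m: 0 open, 0.006 shut. Both ears move together. They resist with about 10 N on each at first, less as they go, and past 0.004 the clip snaps over by itself to 0.006 and stays; let go earlier, it springs open again.
- tap (a joint): turn of the stopcock's winged key about its upright spindle, clockwise seen from above, rad: 0 closed (wings across the pipe, one pointing at the splash panel), 1.57 fully open at a stop (wings in line with the pipe). Stiff by friction of 0.08 N m and stays where it is left.
- tap_grip (a point): on the axis of the winged key, at manifold y 160 mm, 156 mm above the table, 8 mm below the top of the wings; turns with the key, x along the wings. The wing bar is 60 mm long, 8 mm thick and 30 mm high (134 to 164 mm above the table); its tips pass 8 mm from the splash panel.
- crock: white open pot, 84 mm in diameter, 100 mm high, a bystander; origin at the centre of its underside
- plate: blue plate, 170 mm in diameter, a bystander in front of the manifold; origin at the centre of its underside
- bowl: blue bowl, 110 mm in diameter, 50 mm high, a bystander; origin at the centre of its underside
- ramekin: small white pot, 68 mm in diameter, 40 mm high, a bystander; origin at the centre of its underside
- bottle: white bottle, 56 mm in diameter, 170 mm high, a bystander; origin at the centre of its underside
- can: tin, 74 mm in diameter, 100 mm high, a bystander; origin at the centre of its underside

How it is judged (in metres and radians):
On the way, in this order (a step that is already met when the one before it is completed fails the run):
1. the pliers are lifted out of the caddy (z of pliers in the frame of holder above 0.125 m), for 0.1 s.
2. the clip is snapped shut by the pliers (value of joint clip above 0.0052 m and contact force between pliers and collar above 0.5 N), for 0.1 s.
3. the pliers stand in the caddy again, let go (horizontal distance between pliers and holder below 0.018 m and z of pliers in the frame of holder below 0.062 m and angle between pliers's own z axis and vertical below 0.3 rad and contact force between the fingers and pliers below 0.1 N), for 0.2 s.
4. the stopcock is turned fully open (value of joint tap above 1.4 rad), for 0.2 s.
At the end, for the whole second after the job is handed in: The clip is snapped shut (ears beyond 5.2 of their 6 mm), the pliers stand at rest in the caddy jaws down (pivot within 18 mm of its middle and below 62 mm, tilted less than 17 degrees), and the key of the stopcock is turned open beyond 1.40 rad (80 degrees) (value of joint clip above 0.0052 m and value of joint tap above 1.4 rad and horizontal distance between pliers and holder below 0.018 m and z of pliers in the frame of holder below 0.062 m and angle between pliers's own z axis and vertical below 0.3 rad and linear speed of pliers below 0.02 m/s); the robot touches nothing.
It fails at once if the gripper or the arm touches the clip (contact force between any of the fingers, the arm and collar above 0.5 N).
It fails at once if the stopcock is opened before the clip is shut (value of joint tap above 0.7 rad and value of joint clip below 0.0045 m).
It fails at once if a bystander is pushed away by more than 40 mm (distance of any of crock, plate, bowl, ramekin, bottle, can from where it was at the start of the episode above 0.04 m).
It also fails if it takes over 61 s, if anything falls off the work surface, if the arm or the gripper's body presses on something with over 40 N, if the wrist force passes 120 N, or if a joint passes its speed limit or range.

## Working session

There is one attempt and no reset: what is moved stays moved. The work goes in short steps, each a Python script; the robot and the scene stay as the last script left them, time stands still between calls to the robot, and variables do not carry over. Pictures are saved under pics/ and viewed, at most 10 in all, crops included, and the job is handed in when it is done.

```bash
mkdir -p pics; cat > h.py <<'E'
import numpy as np, cv2, json
from station import r
def snap(n,f):
    s=r.snapshot(n); cv2.imwrite(f'pics/{f}.png',s['frame'][:,:,::-1]); return s
def pix(s,X):
    c=np.array(s['R'])@np.array(X)+np.array(s['t']); return s['fx']*c[0]/c[2]+s['cx'],s['fy']*c[1]/c[2]+s['cy']
def ray(s,u,v):
    R=np.array(s['R']);t=np.array(s['t']); o=-R.T@t
    d=R.T@np.array([(u-s['cx'])/s['fx'],(v-s['cy'])/s['fy'],1]); return o,d/np.linalg.norm(d)
def atz(s,u,v,z):
    o,d=ray(s,u,v); return o+d*(z-o[2])/d[2]
def tri(a,b):
    o1,d1=a;o2,d2=b; A=np.stack([d1,-d2],1); x=np.linalg.lstsq(A,o2-o1,rcond=None)[0]
    p,q=o1+x[0]*d1,o2+x[1]*d2; return (p+q)/2,np.linalg.norm(p-q)
E
python3 - <<'E'
from h import *
for n in('side','top'):
    s=snap(n,n+'0'); print(n,s['fx'],s['cx'],s['cy'],np.round(s['R'],3).tolist(),np.round(-np.array(s['R']).T@np.array(s['t']),3))
E
```

```text
side 440.8417520971069 282.5163596987201 212.82671525847346 [[0.898, -0.439, 0.02], [-0.295, -0.637, -0.712], [0.325, 0.634, -0.702]] [ 0.168 -0.773  0.943]
top 456.3479354250397 281.8712652438562 216.2390189086929 [[-0.002, -1.0, 0.015], [-0.99, 0.0, -0.139], [0.139, -0.015, -0.99]] [0.392 0.013 1.238]
```

View pics/side0.png

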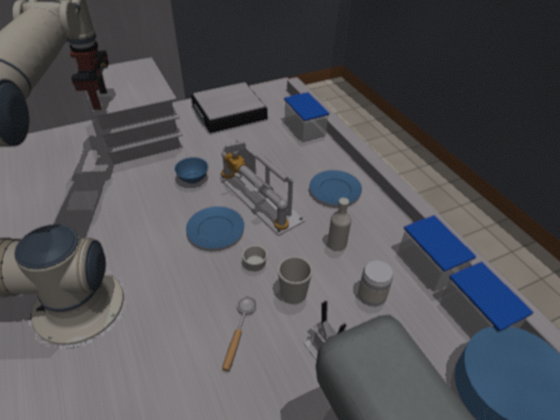

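View pics/top0.png

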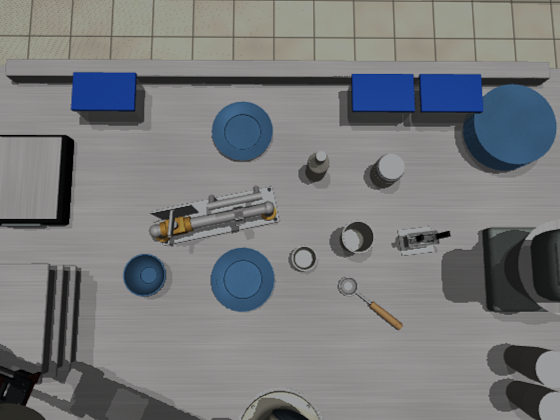

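The side view shows the manifold at (260,190) and the pliers' handles at (325,320), partly hidden by a grey appliance. In the top view the manifold runs from (150,235) to (280,205), with the stopcock on the left. The caddy is at (420,240).

```bash
python3 - <<'E'
import cv2,numpy as np
t=cv2.imread('pics/top0.png');s=cv2.imread('pics/side0.png')
def crop(im,u,v,w,h,k):
    c=cv2.resize(im[v:v+h,u:u+w],None,fx=k,fy=k,interpolation=cv2.INTER_CUBIC)
    for x in range(u,u+w):
        if x%10==0: cv2.putText(c,str(x),((x-u)*k,8),0,.3,(0,0,255)); cv2.line(c,((x-u)*k,10),((x-u)*k,16),(0,0,255))
    for y in range(v,v+h):
        if y%10==0: cv2.putText(c,str(y),(0,(y-v)*k+4),0,.3,(0,0,255)); cv2.line(c,(18,(y-v)*k),(25,(y-v)*k),(0,0,255))
    return c
A=crop(t,142,180,144,70,5)
B=crop(t,388,218,68,44,5)
C=crop(s,215,145,96,92,5)
D=crop(s,295,295,68,50,5)
P=np.zeros((360+0,800,3),np.uint8); P[:350,:720]=A; cv2.imwrite('pics/c1.png',P)
P=np.zeros((500,830,3),np.uint8);P[:460,:480]=C;P[:220,490:830]=B;P[230:480,490:830]=D; cv2.imwrite('pics/c2.png',P[:,:800+30][:, :830][:, :800])
E
```

```text
(no output)
```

View pics/c1.png

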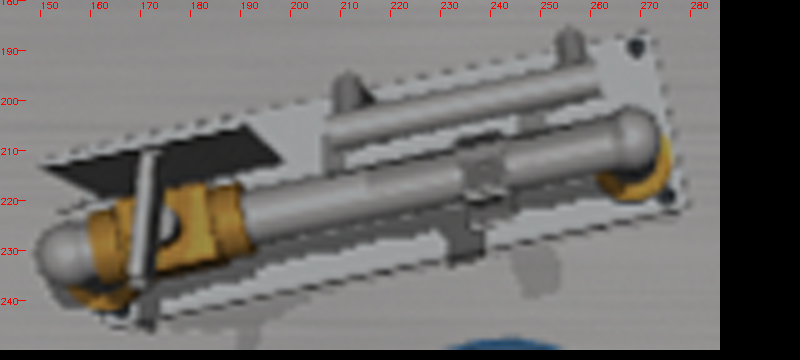

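View pics/c2.png

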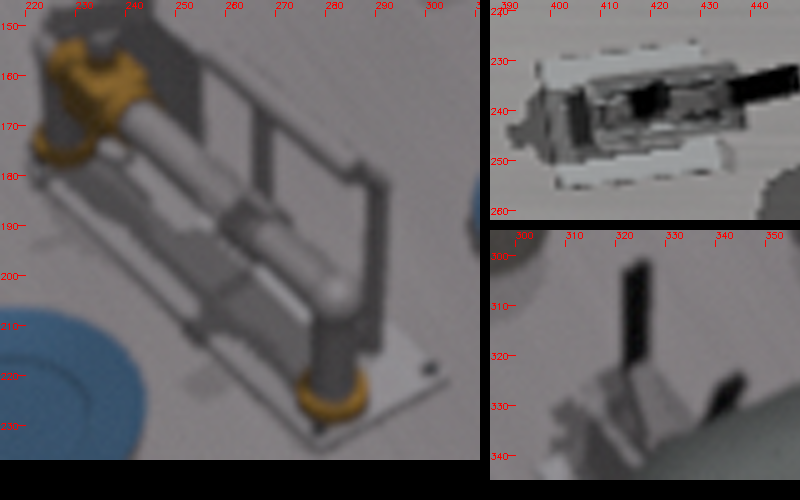

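The crops give these pixels in the top view:
- Tube ends: (206.5,205.5) and (260.5,196).
- Key wing tips: (171,210.5) and (168,236).
- Foot corners: (397,231), (430.5,226), (433.5,251) and (400,255.5).

I'll fit the poses and overlay the models to check.

```bash
cat > fit.py <<'E'
from h import *
from scipy.optimize import least_squares
def T(p,X):
    c,s=np.cos(p[2]),np.sin(p[2]); X=np.atleast_2d(X)
    return np.c_[p[0]+c*X[:,0]-s*X[:,1],p[1]+s*X[:,0]+c*X[:,1],X[:,2]]
def fit(s,pts,p0):
    f=lambda p:np.ravel([np.array(pix(s,T(p,X)[0]))-uv for X,uv in pts])
    o=least_squares(f,p0,loss='soft_l1'); return o.x,o.fun.reshape(-1,2)
MAN=[([.02,.065,.166],(206.5,205.5)),([.02,-.065,.166],(260.5,196)),([.03,.16,.164],(171,210.5)),([-.03,.16,.164],(168,236))]
HOL=[([.035,.045,0.002],(397,231)),([.035,-.045,0.002],(430.5,226)),([-.035,.045,.002],(400,255.5)),([-.035,-.045,.002],(433.5,251))]
E
python3 - <<'E'
from fit import *
t=r.snapshot('top');s=r.snapshot('side')
m,em=fit(t,MAN,[.45,.1,.1]);h,eh=fit(t,HOL,[.33,-.3,.1])
print(m,np.round(em,1).tolist());print(h,np.round(eh,1).tolist())
json.dump([m.tolist(),h.tolist()],open('fit.json','w'))
a=np.radians(35);ez=np.array([-np.sin(a),0,np.cos(a)])
c=lambda d:np.array([0,0,.09])+d*ez
seg=lambda p,a,b:(p,a,b)
L=[]
def box(p,x0,x1,y0,y1,z): 
    q=[[x0,y0,z],[x1,y0,z],[x1,y1,z],[x0,y1,z]]
    for i in range(4):L.append((p,q[i],q[(i+1)%4]))
L+=[(m,[.02,.065,.166],[.02,-.065,.166]),(m,[0,.16,.09],[0,-.07,.09]),(m,[-.03,.16,.164],[.03,.16,.164]),(m,[.04,.11,.133],[.04,.21,.133]),(m,[.045,.055,0],[.045,.055,.166]),(m,[.045,-.055,0],[.045,-.055,.166])]
for y in(-.011,.011): L.append((m,c(.016)+[0,y,0],c(.046)+[0,y,0]))
box(h,-.035,.035,-.045,.045,.002);box(h,-.011,.011,-.032,.032,.056)
for y in(-1,1):L+=[(h,[0,y*.028,.091],[0,y*.032,.157])]
def ov(S,u,v,w,hh,k):
    im=cv2.resize(S['frame'][v:v+hh,u:u+w,::-1],None,fx=k,fy=k,interpolation=cv2.INTER_CUBIC)
    for p,a,b in L:
        A,B=[tuple(int(round((x-o+.5)*k)) for x,o in zip(pix(S,T(p,X)[0]),(u,v))) for X in(a,b)]
        cv2.line(im,A,B,(0,255,0),1)
    return im
P=np.zeros((600,800,3),np.uint8)
P[:280,:576]=ov(t,142,180,144,70,4);P[290:540,:400]=ov(t,380,210,80,50,5);P[290:590,410:800][:, :384]=ov(s,215,145,96,75,4)
P[0:240,580:800]=ov(s,300,295,55,60,4)
cv2.imwrite('pics/ov.png',P)
E
```

```text
[0.55882339 0.10728557 0.19834169] [[0.1, 1.1], [-0.1, -0.0], [-4.5, -0.1], [2.7, -0.9]]
[ 0.49778136 -0.36955709  0.11825091] [[-0.0, -0.9], [-1.2, 0.2], [1.0, 0.0], [0.1, 0.6]]
```

View pics/ov.png

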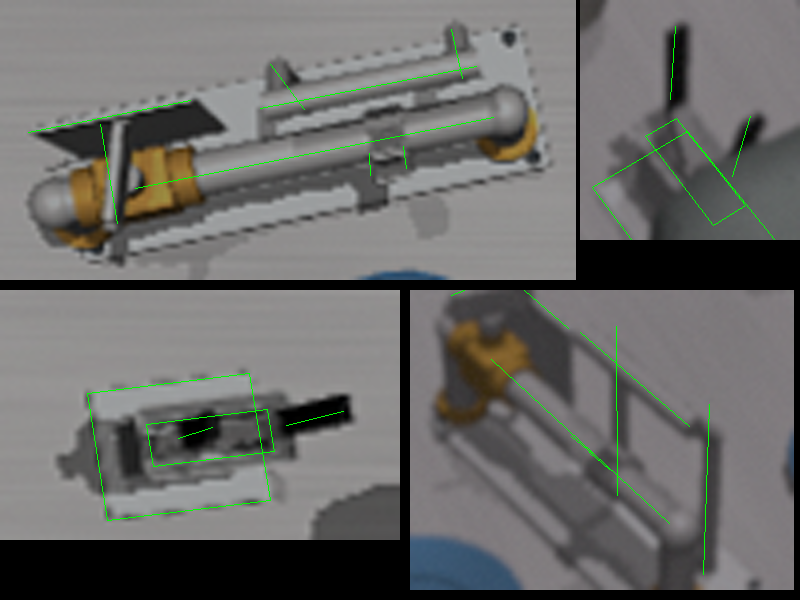

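The overlay fits within 1–2 px. The key starts turned slightly clockwise, since its far tip leans right. I'll refine with outline overlays before moving.

```bash
cat > ov.py <<'E'
from fit import *
def draw(S,L,u,v,w,hh,k):
    im=cv2.resize(S['frame'][v:v+hh,u:u+w,::-1],None,fx=k,fy=k,interpolation=cv2.INTER_CUBIC)
    im=cv2.convertScaleAbs(im,alpha=1.4,beta=10)
    for p,a,b in L:
        A,B=[tuple(int(round((x-o+.5)*k)) for x,o in zip(pix(S,T(p,X)[0]),(u,v))) for X in(a,b)]
        cv2.line(im,A,B,(0,255,0),1)
    return im
def cyl(S,m,x,z,rad,y0,y1):
    o=T([0,0,-m[2]],(-np.array(S['R']).T@S['t']-[m[0],m[1],0]))[0]  # camera in manifold frame
    d=np.array([o[0]-x,o[2]-z]);n=np.array([-d[1],d[0]])/np.hypot(*d)*rad
    return [(m,[x+q*n[0],y0,z+q*n[1]],[x+q*n[0],y1,z+q*n[1]]) for q in(-1,1)]
def rect(p,x,y,z,cx=0,cy=0):
    q=[[cx-x,cy-y,z],[cx+x,cy-y,z],[cx+x,cy+y,z],[cx-x,cy+y,z]];return [(p,q[i],q[(i+1)%4]) for i in range(4)]
def lines(S,m):
    a=np.radians(35);ez=np.array([-np.sin(a),0,np.cos(a)]);c=lambda d,y:np.array([0,y,.09])+d*ez
    L=cyl(S,m,.02,.166,.009,-.065,.065)+cyl(S,m,0,.09,.014,-.07,.11)+cyl(S,m,0,.09,.018,-.012,.012)
    for y in(-.011,.011):
        e=np.array([.011,0,0]);ex=np.array([np.cos(a),0,np.sin(a)])*.0  # ears: x along pipe is manifold y
        L.append((m,c(.016,y),c(.046,y)))
    return L
E
python3 - <<'E'
from ov import *
m,h=json.load(open('fit.json'));t=r.snapshot('top');s=r.snapshot('side')
P=np.zeros((600,800,3),np.uint8)
P[:300,:800]=draw(t,lines(t,m)+rect(m,.03,.004,.164,0,.16),155,185,114,50,7)[:300,:800][:, :798] if 0 else cv2.copyMakeBorder(draw(t,lines(t,m)+rect(m,.03,.004,.164,0,.16),155,187,114,50,7)[:300],0,0,0,2,0)
P[302:600,:400]=cv2.resize(draw(t,rect(h,.011,.032,.056)+rect(h,.035,.045,.002),385,215,66,49,6),(400,298)) if 0 else draw(t,rect(h,.011,.032,.056)+rect(h,.035,.045,.002),387,216,66,49,6)[:298,:400] if 0 else cv2.copyMakeBorder(draw(t,rect(h,.011,.032,.056)+rect(h,.035,.045,.002),387,218,66,49,6),0,4,0,4,0)
P[302:600,404:800]=cv2.copyMakeBorder(draw(s,lines(s,m),235,150,66,49,6),0,4,0,0,0)
cv2.imwrite('pics/ov2.png',P)
E
```

```text
(no output)
```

View pics/ov2.png

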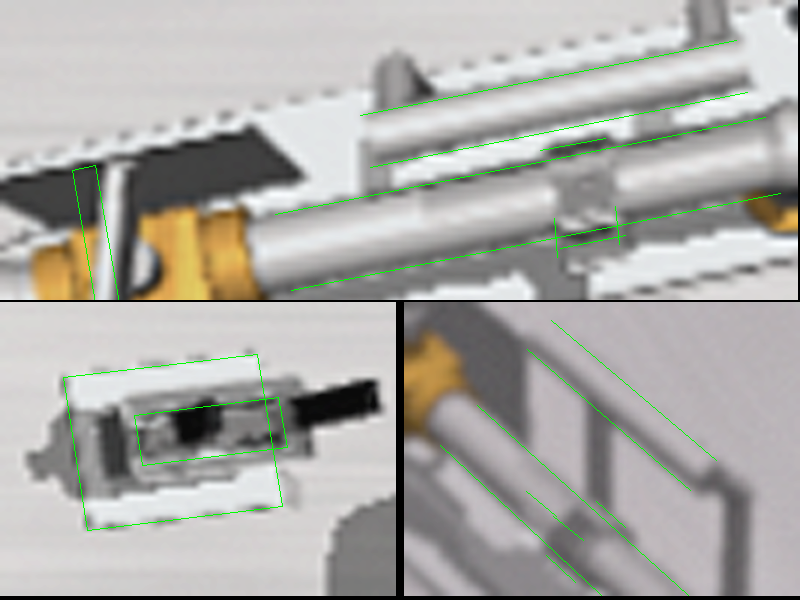

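In the top view the pipe edges and foot match. The tube ends and collar sit about 0.9 px right of the model, because the leaning key had biased the fit. I'll refit with the key's centre only, plus pipe points, and check reachability.

```bash
python3 - <<'E'
from fit import *
from scipy.spatial.transform import Rotation as Ro
t=r.snapshot('top')
pts=[([.02,.065,.166],(207.4,205.4)),([.02,-.065,.166],(261.3,195.7)),([0,.16,.164],(169.5,223.3)),([0,0,.09],(239,213.1))]
m,e=fit(t,pts,[.55,.1,.2]);print(m,np.round(e,1).tolist())
d=lambda u,v,z:atz(t,u,v,z)
a,b=d(202,220.6,.09),d(254,209.7,.09);print('pipe yaw',np.degrees(np.arctan2(-(a-b)[0],(a-b)[1])))
a,b=d(171,210.5,.164),d(168,236,.164);print('key',(a+b)/2,np.linalg.norm(a-b),np.degrees(np.arctan2((a-b)[1],(a-b)[0])),'pred',T(m,[0,.16,.164]))
a,b=d(397,231,.002),d(430.5,226,.002);print(a,b)
h=json.load(open('fit.json'))[1];json.dump([m.tolist(),h],open('fit.json','w'))
q=r.inverse_kinematics
def pose(p,z,y):
    z=np.array(z)/np.linalg.norm(z);y=y-z*np.dot(y,z);y/=np.linalg.norm(y);R=np.c_[np.cross(y,z),y,z]
    return (np.array(p)-.163*z).tolist(),Ro.from_matrix(R).as_euler('xyz',degrees=True).tolist()
for sg in(1,-1):
    hy=T([0,0,h[2]],[0,sg,0])[0]; print('hold',q(*pose([h[0],h[1],.124],[0,0,-1],hy)))
    my=T([0,0,m[2]],[0,sg,0])[0]; A=np.radians(35)
    ez=T([0,0,m[2]],[-np.sin(A),0,np.cos(A)])[0]; c=T(m,[0,0,.09])[0]
    for D in(.15,.2,.25):print('clip',D,q(*pose(c+D*ez,-ez,my)))
    kd=T([0,0,m[2]],[sg,0,0])[0]
    for ang in (0,-20,-45,-90,-100): 
        R=Ro.from_euler('z',ang,degrees=True).as_matrix(); k=T(m,[0,.16,.156])[0]
        print('key',sg,ang,np.round(q(*pose(k,[0,0,-1],R@np.array(my))) or [],0))
E
```

```text
[0.56026925 0.1049771  0.20754248] [[0.2, 0.8], [-0.0, -0.5], [0.2, -0.6], [-0.4, 0.4]]
pipe yaw 11.991812940991649
key [0.52621134 0.26192126 0.164     ] 0.06091646984488794 -4.840756719752994 pred [[0.52730033 0.26154355 0.164     ]]
[ 0.52462008 -0.32067783  0.002     ] [ 0.53831416 -0.41335638  0.002     ]
hold [-3.97342773e+01  8.74816667e+00  7.86168138e+01 -2.54444375e-14
  9.26350195e+01 -1.36509556e+02]
clip 0.15 [  2.79006679 -46.41832312 119.54206461   5.46515748  72.29235693
 -99.14280054]
clip 0.2 None
clip 0.25 NoneTraceback (most recent call last):
  File "<stdin>", line 23, in <module>
ValueError: The truth value of an array with more than one element is ambiguous. Use a.any() or a.all()
```

The key length comes out at 61 mm (60 expected) and the pipe yaw is 11.9°, both consistent. The squeeze direction lies across the pipe, so I'll check reach with that orientation and consider entering sideways along the pipe.

```bash
cat >> fit.py <<'E'
from scipy.spatial.transform import Rotation as Ro
M,H=json.load(open('fit.json'))
def pose(p,z,y):
    z=np.array(z)/np.linalg.norm(z);y=y-z*np.dot(y,z);y=y/np.linalg.norm(y);R=np.c_[np.cross(y,z),y,z]
    return (np.array(p)-.163*z).tolist(),Ro.from_matrix(R).as_euler('xyz',degrees=True).tolist()
rotm=lambda v:T([0,0,M[2]],v)[0]
def clip(D,off=0,tilt=35,sg=1,lat=0):
    "grasp point at D along collar z, off along pipe, lat along squeeze dir"
    a=np.radians(35);ez0=rotm([-np.sin(a),0,np.cos(a)]);ey0=rotm([np.cos(a),0,np.sin(a)])
    a=np.radians(tilt);ez=rotm([-np.sin(a),0,np.cos(a)]);ey=rotm([np.cos(a),0,np.sin(a)])
    piv=T(M,[0,off,.09])[0]+ (.030)*ez0+lat*ey0+(D-.030)*ez
    return pose(piv,-ez,sg*ey)
def hold(z,sg=1): return pose([H[0],H[1],z],[0,0,-1],T([0,0,H[2]],[0,sg,0])[0])
def key(z,ang,sg=1):
    "ang: deg of wings clockwise from manifold x; fingers close across wings"
    a=M[2]-np.radians(ang); return pose(T(M,[0,.16,z])[0],[0,0,-1],sg*np.array([-np.sin(a),np.cos(a),0]))
def ik(p):
    q=r.inverse_kinematics(*p); return None if q is None else np.round(q,0).astype(int).tolist()
E
python3 - <<'E'
from fit import *
for sg in(1,-1):
    print('SG',sg,'hold',ik(hold(.124,sg)),ik(hold(.3,sg)))
    for D in(.15,.16,.18,.2):
        for off in(-.08,-.05,0,.05): print('clip',D,off,ik(clip(D,off,35,sg)),ik(clip(D,off,25,sg)))
    for ang in(0,15,45,90,100): print('key',ang,ik(key(.156,ang,sg)),ik(key(.24,ang,sg)))
E
```

```text
SG 1 hold [-40, 9, 79, 0, 93, -137] [-40, 10, 60, 0, 111, -137]
clip 0.15 -0.08 [-12, -44, 118, 14, 73, -24] [-8, -31, 107, 8, 81, -19]
clip 0.15 -0.05 [-7, -45, 119, 11, 73, -19] [-3, -32, 107, 6, 81, -15]
clip 0.15 0 [3, -46, 120, 5, 72, -9] [4, -33, 108, 3, 80, -7]
clip 0.15 0.05 [13, -46, 119, 0, 72, 1] [12, -33, 108, 0, 80, 1]
clip 0.16 -0.08 [-12, -45, 118, 14, 75, -24] [-8, -32, 106, 8, 82, -19]
clip 0.16 -0.05 [-7, -46, 119, 11, 74, -19] [-3, -33, 107, 6, 82, -15]
clip 0.16 0 [3, -47, 119, 6, 74, -9] [4, -34, 107, 3, 82, -7]
clip 0.16 0.05 [13, -47, 119, 0, 73, 1] [12, -33, 107, 0, 81, 1]
clip 0.18 -0.08 [-13, -46, 117, 14, 77, -24] [-8, -33, 105, 8, 84, -19]
clip 0.18 -0.05 [-8, -48, 118, 11, 77, -19] [-4, -34, 106, 7, 84, -15]
clip 0.18 0 [2, -49, 118, 6, 76, -9] [4, -35, 106, 3, 84, -7]
clip 0.18 0.05 [13, -49, 118, 0, 75, 1] [12, -34, 106, 0, 83, 1]
clip 0.2 -0.08 [-14, -48, 116, 15, 80, -25] [-9, -34, 104, 9, 87, -19]
clip 0.2 -0.05 None [-4, -35, 104, 7, 86, -15]
clip 0.2 0 None [4, -36, 105, 3, 86, -7]
clip 0.2 0.05 None [12, -35, 105, 0, 86, 1]
key 0 [23, 3, 81, 0, 96
[... 207 characters left out ...]
23, 3, 81, 0, 96, 21] [23, 3, 73, 0, 104, 21]
SG -1 hold [-40, 9, 79, 0, 93, 43] [-40, 10, 60, 0, 111, 43]
clip 0.15 -0.08 None None
clip 0.15 -0.05 None None
clip 0.15 0 None None
clip 0.15 0.05 None None
clip 0.16 -0.08 None None
clip 0.16 -0.05 None None
clip 0.16 0 None None
clip 0.16 0.05 None None
clip 0.18 -0.08 None None
clip 0.18 -0.05 None None
clip 0.18 0 None None
clip 0.18 0.05 None None
clip 0.2 -0.08 None None
clip 0.2 -0.05 None None
clip 0.2 0 None None
clip 0.2 0.05 None None
key 0 [23, 3, 81, 0, 96, 101] [23, 3, 73, 0, 104, 101]
key 15 [23, 3, 81, 0, 96, 116] [23, 3, 73, 0, 104, 116]
key 45 [23, 3, 81, 0, 96, 146] [23, 3, 73, 0, 104, 146]
key 90 None None
key 100 None None
```

The poses are reachable at 35° tilt, up to D≈0.18. Before reaching the caddy I'll check the clearance to the grey appliance beside it.

```bash
python3 - <<'E'
from fit import *
t=r.snapshot('top');s=r.snapshot('side')
for uv in((318,362),(335,338),(360,325),(400,318)):
  for tv in((485,228),(485,310),(487,232)):
    p,e=tri(ray(t,*tv),ray(s,*uv));print(uv,tv,np.round(p,3),round(e,3))
for z in(0,.1,.2,.3,.4):print(z,np.round(atz(t,485,228,z),3),np.round(atz(t,485,310,z),3),np.round(atz(t,533,230,z),3))
im=cv2.resize(np.hstack([t['frame'][190:400,380:560,::-1],s['frame'][210:420,290:560,::-1]]),None,fx=1.75,fy=1.75)
cv2.imwrite('pics/app.png',im)
E
```

```text
(318, 362) (485, 228) [ 0.463 -0.467  0.174] 0.102
(318, 362) (485, 310) [ 0.36  -0.466  0.222] 0.076
(318, 362) (487, 232) [ 0.457 -0.469  0.18 ] 0.094
(335, 338) (485, 228) [ 0.48  -0.453  0.213] 0.059
(335, 338) (485, 310) [ 0.377 -0.454  0.272] 0.108
(335, 338) (487, 232) [ 0.474 -0.456  0.219] 0.052
(360, 325) (485, 228) [ 0.503 -0.454  0.232] 0.009
(360, 325) (485, 310) [ 0.395 -0.455  0.305] 0.15
(360, 325) (487, 232) [ 0.496 -0.457  0.238] 0.002
(400, 318) (485, 228) [ 0.533 -0.469  0.245] 0.064
(400, 318) (485, 310) [ 0.416 -0.467  0.339] 0.212
(400, 318) (487, 232) [ 0.526 -0.471  0.253] 0.07
0 [ 0.533 -0.564  0.   ] [ 0.312 -0.55   0.   ] [ 0.527 -0.697  0.   ]
0.1 [ 0.522 -0.518  0.1  ] [ 0.318 -0.504  0.1  ] [ 0.516 -0.64   0.1  ]
0.2 [ 0.51  -0.471  0.2  ] [ 0.325 -0.459  0.2  ] [ 0.505 -0.582  0.2  ]
0.3 [ 0.499 -0.424  0.3  ] [ 0.331 -0.414  0.3  ] [ 0.494 -0.525  0.3  ]
0.4 [ 0.487 -0.378  0.4  ] [ 0.338 -0.368  0.4  ] [ 0.484 -0.468  0.4  ]
```

View pics/app.png

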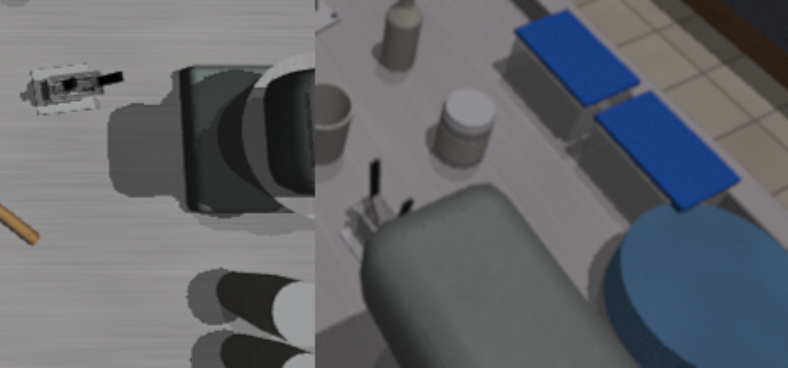

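That is a stand mixer: a low base, with its head starting near y≈-0.5, so the gripper (edge at y≈-0.46) clears it. Going to grip the pliers.

```bash
python3 - <<'E'
from fit import *
r.reach(*hold(.25,-1))
p=hold(.124,-1); r.servo_line(p[0],p[1],speed=.12)
s=r.sense();print('down',s['clock'],np.round(s['contact_force'],1),s['opening'])
r.grab(6.5);s=r.sense();print(s['clock'],s['opening'],s['gripper_force'],np.round(s['contact_force'],1),np.round(s['torque'],2))
t=r.snapshot('top')
im=cv2.resize(t['frame'][190:290,350:500,::-1],None,fx=4,fy=4,interpolation=cv2.INTER_CUBIC);cv2.imwrite('pics/g1.png',im)
E
```

```text
down 5.0583 [-0.5 -0.3 -0.3] 0.08792700449844465
5.5583 0.06909796042851671 6.5000271471217275 [0.9 0.8 5.2] [ 0.36  0.18 -0.03]
```

```bash
python3 - <<'E'
from fit import *
for f in(7.5,9,):
    r.grab(f);r.wait(.3);s=r.sense();print(f,s['clock'],s['opening'],s['gripper_force'],np.round(s['contact_force'],1),np.round(s['torque'],2))
    if s['opening']<.06:break
t=r.snapshot('top')
im=cv2.resize(t['frame'][190:290,350:500,::-1],None,fx=4,fy=4,interpolation=cv2.INTER_CUBIC);cv2.imwrite('pics/g1.png',im)
E
```

```text
7.5 6.1417 0.0675974386783633 7.500062766484916 [0.3 1.7 5.9] [0.31 0.23 0.02]
9 6.85 0.062261583757228234 9.000285723013803 [ 0.9  1.8 10.1] [0.32 0.22 0.02]
```

```bash
python3 - <<'E'
from fit import *
for z in(.126,.129,.134):
    p=hold(z,-1);r.servo_line(p[0],p[1],speed=.05);s=r.sense();print(z,s['clock'],s['opening'],s['gripper_force'],np.round(s['contact_force'],1),np.round(s['torque'],2))
v=r.snapshot('side')
im=cv2.resize(v['frame'][260:360,270:400,::-1],None,fx=6,fy=6,interpolation=cv2.INTER_CUBIC);cv2.imwrite('pics/g2.png',im)
E
```

```text
0.126 7.15 0.052500795430770526 9.001488983631134 [-0.1  1.6 11.4] [0.28 0.21 0.06]
0.129 7.4 0.045917008176648906 9.039153903722763 [-0.4  0.4  8.7] [0.12 0.21 0.04]
0.134 7.65 0.03498611711690692 9.1973508708179 [0.1 0.3 5. ] [0.05 0.21 0.01]
```

View pics/g2.png

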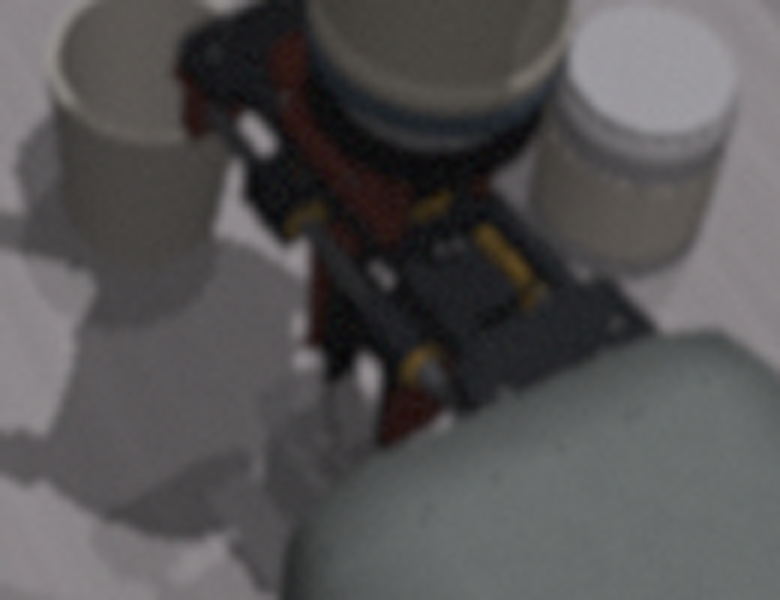

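The side view shows the fingers around the handles. Squeezing them pushed the pliers down on the floor of the well, and that lock released as I lifted. Opening is now 35 mm, so I'll relax the grip to about 55 mm.

```bash
python3 - <<'E'
from fit import *
for f in(7,6.5,6.2,5.8,5.4):
    r.grab(f);r.wait(.1);s=r.sense();print(f,s['clock'],s['opening'],s['gripper_force'],np.round(s['contact_force'],1))
    if s['opening']>.05:break
E
```

```text
7 8.075 0.04623619860650903 6.997440531849861 [ 0.3  0.2 -1.1]
6.5 8.3917 0.04656698299747883 6.497250571846962 [ 0.2  0.2 -1.1]
6.2 8.7083 0.04697677491985417 6.197943538427353 [ 0.3 -0.1 -1.5]
5.8 9.025 0.04683637024893442 5.798580273985863 [ 0.2 -0.3 -1.2]
5.4 9.3417 0.046712287439578934 5.39946623146534 [ 0.4  0.7 -1. ]
```

```bash
python3 - <<'E'
from fit import *
for f in(4.9,4.4,3.9,3.5):
    r.grab(f);r.wait(.1);s=r.sense();print(f,s['clock'],s['opening'],s['gripper_force'],np.round(s['contact_force'],1))
    if s['opening']>.053:break
r.grab(6);r.wait(.1);s=r.sense();print(s['clock'],s['opening'],s['gripper_force'])
E
```

```text
4.9 9.6667 0.04670147063617358 4.899550080299377 [-0.2 -0.6 -1. ]
4.4 10.1417 0.048092068165671006 4.400041848421097 [-0.8 -0.1 -1.8]
3.9 10.6167 0.07131888776208166 3.8999477546894923 [ 0.6  0.  -1.4]
11.1 0.046913500805277925 5.99904477596283
```

```bash
python3 - <<'E'
from fit import *
r.grab(3.9)
for f in(4.6,5.0,5.3,5.6):
    r.grab(f);s=r.sense();print(f,s['clock'],s['opening'],s['gripper_force'],np.round(s['contact_force'],1))
    if s['opening']<.062:break
E
```

```text
4.6 11.9667 0.04725076500790144 4.602910727262497 [-0.9  0.4 -1.1]
```

```bash
python3 - <<'E'
from fit import *
for f in(4.2,4.05):
    r.grab(f);s=r.sense();print(f,s['clock'],s['opening'],s['gripper_force'])
    if s['opening']>.055:break
if s['opening']>.062:
  for f in(4.15,4.25,4.35):
    r.grab(f);s=r.sense();print(f,s['clock'],s['opening'],s['gripper_force'])
    if s['opening']<.062:break
E
```

```text
4.2 12.4333 0.056194804070497005 4.198996648192406
```

```bash
python3 - <<'E'
from fit import *
S=lambda n:print(n,(s:=r.sense())['clock'],round(s['opening'],4),round(s['gripper_force'],2),np.round(s['contact_force'],1))
S(0);p=hold(.32,-1);r.servo_line(p[0],p[1],speed=.15);S('up')
r.reach(*clip(.21,-.06,18));S('way')
r.reach(*clip(.18,0,33));S('pre')
v=r.snapshot('side');t=r.snapshot('top')
P=np.hstack([cv2.resize(t['frame'][150:260,180:300,::-1],None,fx=3.3,fy=3.3,interpolation=2),cv2.resize(v['frame'][130:240,190:310,::-1],None,fx=3.3,fy=3.3,interpolation=2)])
cv2.imwrite('pics/pre.png',P);print(P.shape)
E
```

```text
0 12.4333 0.0562 4.2 [-0.4 -0.4 -1.7]
up 13.825 0.0563 4.2 [ 0.4  0.8 -0.5]
way 15.3167 0.0566 4.2 [-0.5  0.6 -0.7]
pre 15.825 0.0565 4.19 [ 0.2 -0.5 -0.2]
(363, 792, 3)
```

View pics/pre.png

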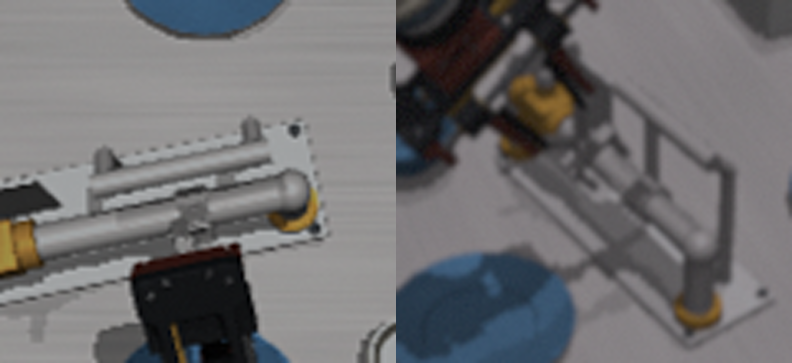

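The jaws show in the side view near (585,160), just in front of the clip, with the grip at 56 mm. I'll overlay the predicted jaws to find how far the pliers have shifted in the grip.

```bash
cat >> ov.py <<'E'
def held():
    s=r.sense();R=Ro.from_euler('xyz',s['orientation'],degrees=True).as_matrix();return np.array(s['tcp_pos'])+.163*R[:,2],R
E
python3 - <<'E'
from ov import *
v=r.snapshot('side');t=r.snapshot('top');g,R=held();I=[0,0,0]
L=[]
for a in(-.0165,.0165):L.append((I,g+R@[0,a,.088],g+R@[0,a,.12]))
L.append((I,g+R@[0,-.0165,.12],g+R@[0,.0165,.12]));L.append((I,g+R@[0,-.011,.07],g+R@[0,.011,.07]))
a=np.radians(35);c=lambda d,y,x:np.array([-np.sin(a)*d+np.cos(a)*y,x,.09+np.cos(a)*d+np.sin(a)*y])
for y in(-.011,.011):
    for q in((c(.046,y,-.011),c(.046,y,.011)),(c(.02,y,-.011),c(.046,y,-.011)),(c(.02,y,.011),c(.046,y,.011))):L.append((M,*q))
A=draw(t,L,205,195,56,46,7);B=draw(v,L,230,155,56,46,7)
cv2.imwrite('pics/pre2.png',np.hstack([A,B]))
E
```

```text
(no output)
```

View pics/pre2.png

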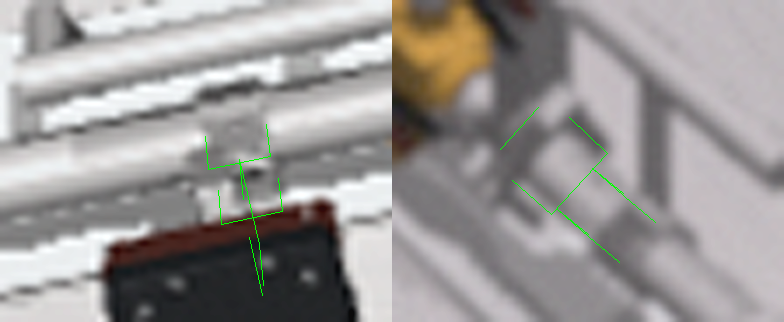

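The predicted jaws match the dark jaws in the side view to within about 1–2 px: upper jaw tip at (607,152), lower near (548,218). I've used all 10 picture views, so I'll measure the jaw tips numerically by differencing against the first image in the tool plane.

```bash
python3 - <<'E'
from ov import *
v=r.snapshot('side');g,R=held()
s0=cv2.imread('pics/side0.png')[:,:,::-1].astype(np.float32)
d=np.abs(v['frame'].astype(np.float32)-s0).max(2)
cam=-np.array(v['R']).T@v['t'];xs=np.sign((R.T@(cam-g))[0]);print('face',xs)
def grid(im,ys,zs,f,x):
    uv=np.array([[pix(v,f(x,y,z)) for y in ys] for z in zs],np.float32)
    return cv2.remap(im,uv[...,0],uv[...,1],cv2.INTER_LINEAR)
ys=np.arange(-.036,.0361,.004);zs=np.arange(.06,.145,.004)
f=lambda x,y,z:g+R@[x,y,z]
G=grid(d,ys,zs,f,xs*.006)
print('jaws diff; cols y mm',(ys*1e3).round().astype(int).tolist())
for z,row in zip(zs,G):print(int(round(z*1e3)),' '.join('%3d'%q for q in row))
a=np.radians(35)
c=lambda x,y,z:T(M,[-np.sin(a)*z+np.cos(a)*y,x,.09+np.cos(a)*z+np.sin(a)*y])[0]
ys=np.arange(-.03,.0301,.003);zs=np.arange(.06,.0,-.003)
gray=s0.mean(2)
print('ears gray at near face x=-11; cols',(ys*1e3).round().astype(int).tolist())
for z,row in zip(zs,grid(gray,ys,zs,c,-.011)):print(int(round(z*1e3)),' '.join('%3d'%q for q in row))
E
```

```text
face -1.0
jaws diff; cols y mm [-36, -32, -28, -24, -20, -16, -12, -8, -4, 0, 4, 8, 12, 16, 20, 24, 28, 32, 36]
60   2   5   1  15  18  12  12  29  47  61  57  30   7  30  24  12   3   2   5
64   4   2   9  32  42  33  17  27  46  58  57  24  28  52  50  26   6   4   5
68   3   2  11  41  56  45  19  26  47  59  60  29  34  64  61  31   6   3   5
72   4   3   8  43  61  47  18  24  49  61  64  32  34  62  52  23   6   4   5
76   3   3   8  47  62  50  21  25  48  62  65  39  16  36  23   7   4   6   5
80   4   3  18  57  61  46  19  22  35  45  47  34  10  17  20   5   4   6   5
84   5   3  19  63  58  29   9  10  16  21  22  19  14  28  37  13   4   4   4
88   6   4  20  61  52  17   1   1   1   1   1   4  12  47  47  12   4   5   4
92   4   3  21  59  50  13   4   4   4   4   4   3  19  55  49  11   5   5   5
96   3   4  18  54  50  13   3   3   5   5   5   3  20  61  48   9   5   5   6
100   4   4  12  52  51  11   3   3   5   3   5   3  26  62  43   6   5   5   5
104   3   3  11  49  47   9   3   5   3   4   4   3  25  56  35   5   4   4   5
108   4   4   9  37  35   8   3   5   
[... 1921 characters left out ...]
103 119
24  91  91  94 103  92  71  59  66  71  73  73  70  69  82  95  91  75  81  97 116 123
21  91  91  94  98  90  68  62  68  74  77  78  74  72  82  95  91  84  92 111 120 125
18  92  91  94  98  91  70  62  70  77  82  84  79  76  83  94  93  91 106 119 125 126
15  92  91  96 102  93  72  63  71  78  84  88  85  79  84  93  94  99 114 123 125 126
12  92  92  97 105  95  74  66  71  80  87  93  91  86  85  90  93 102 116 124 125 125
9  92  93  97 103  94  73  65  72  83  95 100 101  94  86  87  89 102 119 125 125 125
6  91  91  96 101  91  70  62  74  88 102 109 110 103  92  85  83 100 117 125 125 125
3  89  89  95 101  91  69  64  76  94 107 114 116 109  96  85  83  99 119 124 125 125
```

Relative to the ears seen in the same view, the jaws are centred (-2.5 against -3 mm). The tips sit about 5 mm higher than nominal, so I'll go in to D≈0.145 while watching forces.

```bash
python3 - <<'E'
from ov import *
S=lambda n:print(n,(s:=r.sense())['clock'],round(s['opening'],4),round(s['gripper_force'],2),np.round(s['contact_force'],1),np.round(s['torque'],2))
S('pre')
for D,t in((.165,35),(.156,35),(.150,35),(.145,35)):
    p=clip(D,0,t);r.servo_line(p[0],p[1],speed=.08);S(D)
    if np.linalg.norm(r.sense()['contact_force'])>6:print('STOP');break
v=r.snapshot('side');g,R=held()
s0=cv2.imread('pics/side0.png')[:,:,::-1].astype(np.float32)
d=np.abs(v['frame'].astype(np.float32)-s0).max(2)
ys=np.arange(-.032,.0321,.004);zs=np.arange(.06,.13,.004)
uv=np.array([[pix(v,g+R@[-.006,y,z]) for y in ys] for z in zs],np.float32)
for z,row in zip(zs,cv2.remap(d,uv[...,0],uv[...,1],1)):print(int(round(z*1e3)),' '.join('%3d'%q for q in row))
E
```

```text
pre 16.075 0.0567 4.2 [-0.6 -0.9 -2.4] [-0.12  0.43 -0.02]
0.165 16.4583 0.0572 4.2 [-0.2 -0.3 -1.4] [-0.12  0.41 -0.02]
0.156 16.725 0.0562 4.2 [-0.7 -0.  -1.3] [-0.15  0.44  0.02]
0.15 16.975 0.0562 4.2 [ 0.2 -0.6 -0.4] [-0.15  0.43 -0.01]
0.145 17.225 0.0564 4.2 [ 0.8  0.4 -1.3] [-0.14  0.44 -0.03]
60   4   6  15  17  23  29  11  22  39  40  20   2   6   3   3   3   4
64   5  14  35  41  42  40   9  24  40  40  15  10   5   0   2   5   5
68   5  24  48  55  55  38  13  29  48  49  16  12   7   1   2   5   5
72   3  24  47  60  59  39  15  30  50  53  23   9   8   4   3   4   5
76   5  25  51  61  60  41  21  32  49  55  27   8  14  20   7   4   5
80   6  28  58  64  52  35  22  24  34  39  36  27  35  37  11   4   5
84   4  33  65  56  29  16  14  13  15  19  28  31  47  51  13   3   5
88   5  29  58  49  17   4   7   4   1   3  14  24  48  50  13   5   4
92   2  22  52  45  10   3   1   3   2   2   7  19  48  45  11   4   3
96   2  13  37  39  11   4   2   6  10   9   5  16  52  44   9   3   2
100   3   7  28  33   9   3   4  12  23  23   8  18  54  41   8   3   3
104   3   6  23  27   9   3   4  15  27  24   6  23  51  33   6   1   4
108   3   5  20  23   5   4   2   8  17  15   6  23  39  18   2   2   2
112   3   2  11  11   3   3   2   4   7   5   3  22  25   3   2   4   3
116   3   2   3   4   2   4   1   4   3   3   2  11  10   4   3   3   3
120   4   3   2   4   3   2   2   4   3   4   2   4   3   4   3   4   4
124   4   3   4   4   2   3   2   3   3   3   3   2   3   3   3   3   3
128   5   3   5   3   3   3   4   3   3   3   3   4   5   3   4   4   3
```

No contact on the way in, and the jaws straddle the ears. Squeezing now.

```bash
python3 - <<'E'
from ov import *
S=lambda n:print(n,(s:=r.sense())['clock'],round(s['opening'],4),round(s['gripper_force'],2),np.round(s['contact_force'],1),np.round(s['torque'],2))
for f in(8,12,16,20,25):
    r.grab(f);r.wait(.15);S(f)
    s=r.sense()
    if s['opening']<.028 or np.linalg.norm(s['contact_force'])>30:break
E
```

```text
8 17.7667 0.0448 7.99 [ 0.1  0.4 -0.2] [-0.18  0.47  0.07]
12 18.1333 0.0412 12.02 [-0.7 -0.4  0.4] [-0.17  0.47 -0.02]
16 18.5 0.0402 16.09 [-2.6 -0.8  3. ] [-0.18  0.54  0.01]
20 18.9167 0.0334 20.29 [-5.  -2.5  3.8] [-0.24  0.67  0.  ]
25 19.4417 0.0265 26.41 [-12.4  -2.9  12.5] [-0.39  1.18 -0.03]
```

```bash
python3 - <<'E'
from ov import *
S=lambda n:print(n,(s:=r.sense())['clock'],round(s['opening'],4),round(s['gripper_force'],2),np.round(s['contact_force'],1),np.round(s['torque'],2))
p=clip(.148,0,35);r.servo_line(p[0],p[1],speed=.05);S('back3')
for f in(30,36):
    r.grab(f);r.wait(.1);S(f)
E
```

```text
back3 19.6917 0.0243 25.51 [-7.  -1.7  5.7] [-0.27  0.81  0.04]
30 20.0083 0.0234 30.47 [-6.7 -1.5  6.8] [-0.24  0.81  0.01]
36 20.325 0.0228 36.4 [-7.1 -2.8  7. ] [-0.27  0.79 -0.04]
```

Opening settled at 23 mm under 36 N, about the shut value. I'll relax, back out, and check the ear separation against the first image.

```bash
python3 - <<'E'
from ov import *
S=lambda n:print(n,(s:=r.sense())['clock'],round(s['opening'],4),round(s['gripper_force'],2),np.round(s['contact_force'],1),np.round(s['torque'],2))
r.grab(8);S(8);r.grab(4.4);S(4.4)
p=clip(.178,0,34);r.servo_line(p[0],p[1],speed=.1);S('out')
p=clip(.195,0,25);r.servo_line(p[0],p[1],speed=.15);S('out2')
t=r.snapshot('top');v=r.snapshot('side');a=np.radians(35)
c=lambda x,y,z:T(M,[-np.sin(a)*z+np.cos(a)*y,x,.09+np.cos(a)*z+np.sin(a)*y])[0]
ys=np.arange(-.021,.0211,.003)
for S_,n in((v,'side'),(t,'top')):
    im0=cv2.imread(f'pics/{n}0.png').mean(2).astype(np.float32);im1=S_['frame'].mean(2).astype(np.float32)
    for z in(.042,.036,.030,.024):
        for im in(im0,im1):
            uv=np.array([[pix(S_,c(x,y,z)) for y in ys] for x in(-.009,0,.006)],np.float32)
            print(n,int(z*1e3),' | '.join(' '.join('%3d'%q for q in row) for row in cv2.remap(im,uv[...,0],uv[...,1],1)))
E
```

```text
8 20.6583 0.0426 7.98 [-0.3 -0.3 -1.1] [-0.17  0.48  0.04]
4.4 21.2583 0.0488 4.4 [ 1.1 -0.2 -1.7] [-0.12  0.45  0.02]
out 21.7167 0.0482 4.4 [-0.   0.1 -1.2] [-0.12  0.41 -0.03]
out2 22.2167 0.0482 4.4 [-0.1 -0.1 -0.7] [-0.13  0.39  0.03]
side 42 102 115 115  98  85  83  89  97 101  99 101 103 106  96  81 | 121 131 129 104  94  98 105 114 118 117 111 105 109 122 123 | 128 127 115  95  91  99 105 114 118 117 113 107 109 120 126
side 42 106 120 119  97  75  82  96 102 106 112 113 112 112 100  85 | 125 137 134 102  79  82 101 116 122 122 114 108 113 125 127 | 132 131 119  93  74  82 101 113 119 120 113 108 113 125 130
side 36  93  95  87  75  70  68  73  75  75  76  87  95  92  77  64 | 113 128 128 106  95  95 102 111 117 112 108 106 113 116 104 | 125 129 123 101  93  99 106 114 119 117 111 105 110 121 126
side 36  96  99  90  77  71  76  81  85  94 111 116 111  96  79  66 | 117 133 132 104  78  83 101 110 119 116 113 110 117 120 109 | 129 135 127  98  76  82 102 116 123 122 113 107 113 125 129
side 30  94  87  72  64  66  65  67  67  66  69  82  96  92  74  63 | 104 114 110  93  83  8
[... 1503 characters left out ...]
107 | 158 136 132  98  87  72  50  81 111 112  93  87  92  89 106 | 113 105 100  87  87  65  42 108 122  93  86  89  90  93 102
top 30  21  21  21  22  20  18  25  21  20  22  24  25  13  38 106 |  21  21  21  22  20  21  22  21  26  49  42  24  12  37 100 |  20  21  21  21  21  21  21  21  19  22  22  32  15  25  98
top 24 148 129  91  72  74  76 103  92 101 101  93  95 100 107 116 | 138 132  98  87  73  50  80 113 114  93  87  92  88 105 117 | 109 100  85  86  63  42 110 121  93  87  89  89  93 102 114
top 24  21  21  22  20  18  27  21  20  22  24  25  14  35 103 123 |  21  21  22  20  21  22  21  26  51  44  25  12  35  98 121 |  21  21  21  21  22  21  21  19  23  23  33  16  23  98 120
```

The upper ear's edge moved from about +8 to +3 mm and stays there with the pliers withdrawn, so the clip is shut. Taking the pliers back over the caddy and checking their jaw position in the hand.

```bash
python3 - <<'E'
from ov import *
S=lambda n:print(n,(s:=r.sense())['clock'],round(s['opening'],4),round(s['gripper_force'],2),np.round(s['contact_force'],1),np.round(s['torque'],2))
s0=cv2.imread('pics/side0.png')[:,:,::-1].astype(np.float32)
def G(n):
    v=r.snapshot('side');g,R=held();d=np.abs(v['frame'].astype(np.float32)-s0).max(2)
    cam=-np.array(v['R']).T@v['t'];x=np.sign((R.T@(cam-g))[0])*.006
    ys=np.arange(-.032,.0321,.004);zs=np.arange(.06,.13,.005)
    uv=np.array([[pix(v,g+R@[x,y,z]) for y in ys] for z in zs],np.float32)
    print(n,x)
    for z,row in zip(zs,cv2.remap(d,uv[...,0],uv[...,1],1)):print(int(round(z*1e3)),' '.join('%3d'%q for q in row))
G('clip')
r.reach(*clip(.21,-.06,18));S('way');r.reach(*hold(.30,-1));S('over');G('over')
E
```

```text
clip -0.006
60   3   2   2   2  10  44  61  39   8   2   4   6   6   7   4   3   3
65   3   6   3   5  20  46  58  46  14   4  17  36  39  26   6   5   4
70   3  16   9   5  28  49  61  60  36   5  23  57  64  44  11   6   1
75   1  27  21   7  25  52  66  66  44  11  24  59  60  34   8   6   6
80   3  22  26   6  24  51  60  63  49  16  12  30  19  18   8   4   4
85   5  19  41  13  20  31  35  35  25   9   3  11  31  42  15   3   4
90   3  15  45  19   6   6   6   6   3   4   4  25  50  51  13   4   4
95   5  11  42  24   4   5   5   5   5   3  13  44  61  40   5   4   4
100   4   6  34  27   5   4   4   4   6   4  17  56  64  33   6   5   5
105   4   4  26  31   5   4   4   5   6   4  16  60  67  32   2   5   6
110   4   4  20  35   6   5   4   5   3   4  11  47  57  25   4   4   5
115   4   4  11  20   3   2   4   4   4   3   4  20  31  15   4   5   4
120   5   4   3   4   2   3   3   5   4   4   4   3   7   3   5   4   3
125   5   4   3   4   2   3   5   4   4   3   4   4   4   5   5   5   4
130   5   4   5   4   2   4   4   3   5   3   4   5   5   5   5   4   4
way 22.7333 0.04
[... 488 characters left out ...]
63  56  61  68  68  67  37   7  14  15  14  13  14  14
90   7  31  60  66  64  67  68  69  62  33   9  15  13  13  13  14  14
95   6  22  57  67  67  68  66  63  59  17  14  14  14  14  13  13  13
100   9  17  57  64  63  62  63  62  45   7  13  11  14  14  13  13  13
105   6  33  63  63  60  60  60  61  29   8   9   9   7  12  13  13  15
110  37  58  65  64  64  61  63  59  40  31  35  25  10  12  14  13  14
115  61  65  65  66  59  58  64  59  54  53  56  48  15  12  13  14  14
120  63  67  67  56  35  47  62  57  56  56  57  50   5  14  13  13  12
125  65  67  59  16  17  39  58  59  58  56  61  36  11  14  13  14  12
130  68  67  29  28  18  32  60  63  61  59  66  21  13  13  14  13  13
```

Hub and jaws are only a few mm off centre, and the well has about ±10 mm of clearance that way. Lowering in steps with force checks.

```bash
python3 - <<'E'
from ov import *
def S(n):
    s=r.sense();print(n,s['clock'],round(s['opening'],4),np.round(s['contact_force'],1),np.round(s['torque'],2));return s
S(0)
for z in(.2,.17,.15,.14,.135,.131,.128,.125,.122,.119):
    p=hold(z,-1);r.servo_line(p[0],p[1],speed=.1 if z>.15 else .05);s=S(z)
    f=s['contact_force']
    if f[2]>3 or np.hypot(f[0],f[1])>4:print('CONTACT');break
E
```

```text
0 24.2667 0.0493 [-0.1 -0.  -0.8] [-0.06  0.1   0.01]
0.2 25.4167 0.0488 [ 0.4  0.4 -0.6] [0.01 0.14 0.03]
0.17 25.8667 0.049 [-1.  -0.4 -0.4] [0.02 0.21 0.01]
0.15 26.4167 0.0652 [ 0.1 -0.3  1.2] [-0.02  0.09 -0.04]
0.14 26.7667 0.0715 [ 0.9 -0.7  4.8] [-0.12  0.06  0.05]
CONTACT
```

Contact came early, with the tips near the rim, so the pliers have probably shifted in the hand across the well. I'll lift and turn the hand so the side camera looks along the squeeze axis, then measure the lean.

```bash
python3 - <<'E'
from ov import *
def S(n):
    s=r.sense();print(n,s['clock'],round(s['opening'],4),np.round(s['contact_force'],1),np.round(s['torque'],2));return s
p=hold(.2,-1);r.servo_line(p[0],p[1],speed=.15);S('up');r.grab(4.5);S('regrip')
p=hold(.31,-1);r.servo_line(p[0],p[1],speed=.2)
s0=cv2.imread('pics/side0.png')[:,:,::-1].astype(np.float32)
g0=np.array([.46,-.22,.36]);v=r.snapshot('side');cam=-np.array(v['R']).T@v['t']
dv=g0-cam;dv[2]=0
P=[pose(g0,[0,0,-1],sg*dv) for sg in(1,-1)];q=[r.inverse_kinematics(*k) for k in P]
i=min((i for i in(0,1) if q[i] is not None),key=lambda i:abs(q[i][5]-r.sense()['joints'][5]));print(np.round(q[i]))
r.reach(*P[i]);r.wait(.2);S('look')
v=r.snapshot('side');g,R=held();cv2.imwrite('pics/look.png',v['frame'][:,:,::-1]);json.dump([g.tolist(),R.tolist()],open('look.json','w'))
d=np.abs(v['frame'].astype(np.float32)-s0).max(2)
xs=np.arange(-.03,.0301,.003);zs=np.arange(.04,.15,.005)
print('toward cam y',(R.T@(cam-g))[:2],(xs*1e3).astype(int))
uv=np.array([[pix(v,g+R@[x,0,z]) for x in xs] for z in zs],np.float32)
for z,row in zip(zs,cv2.remap(d,uv[...,0],uv[...,1],1)):print(int(round(z*1e3)),' '.join('%3d'%q for q in row))
E
```

```text
up 27.3167 0.0498 [ 0.5  0.9 -1.1] [-0.02  0.17  0.02]
regrip 27.5417 0.0491 [ 0.1 -0.2 -1.8] [-0.05  0.18  0.02]
[-29.  -5.  69.  -0. 116.  88.]
look 29.2667 0.049 [ 0.8 -0.  -1.2] [ 0.06  0.16 -0.01]
toward cam y [-0.00129577  0.62443551] [-30 -27 -24 -21 -18 -15 -12  -9  -6  -3   0   2   5   8  11  14  17  20
  23  26  29]
40   6   7   5   5   8  12  42  51  44  49  75  92 100 117  81   9  10  10   9   7   8
45   6   6   6   7   5  21  48  47  47  42  75 107 121 125  79  10   9  10  10   6   6
50   7   5   8  14   7  15  30  33  31  31  47  70  85  85  61  11  10  10  10   8   7
55   8   7  16  26   5   4   4   6   5   5   8  14  17  16  11   8  10  10   9   8   7
60   7   3  23  32  20  11  10  13   6   6   9   9   7   9   9  11  10   8   8   7   8
65   8   4  20  42  46  39  32  19   3   8   9   7   8  11   9   9   8   8   8   8  10
70   7  16  23  35  36  42  41  27   8   6   5   7   8  10   8   9   6   9   9  10   9
75   6  34  47  20  27  39  44  27   7   4   6   7   8   8   9   7   8   9   8   8   9
80   8  31  53  48  15  15  13   7   5   7   8   7   8   9  10  10  10  10  
[... 451 characters left out ...]
   7  38  67  65  64  36   6  10   9   8   8   9   9   9   8   8   9   8   7   9   9
115  13  55  72  72  63  22   8   8  10   9   9  10   7   8   8   9  10   8  10   8   8
120  25  64  73  71  51  11   8   9   9   9   9   9   8   8  10  10  10   9   9   8   9
125  42  70  72  69  37   4  10   9   9   9   8   9  10   9   9   9   8   9  10  10   8
130  53  71  72  61  18   6  10   9   9  10  10   8   9   8   8   9  10  10   9   9  10
135  63  73  72  52   8  10  10   9  10   8   9   9  10   8   9   8   8   9   9   9  10
140  49  54  52  29   6   9   9   9   9  10   8   8  10   8   9   9   9   8   8  10   9
145   9  11  10   6   8  10   9   9   8   9  10   8   8  10   8   8   9   9   8   8   7
```

The pliers have swung about the pad axis by about 11°, with the tips about 26 mm toward the tool's -x. I'll tilt the hand to stand the pliers vertical, shift it so their axis is over the well, and lower again.

```bash
cat >> fit.py <<'E'
def hold2(z,al=10.8,xo=-.004,dx=0,dy=0):
    "pliers axis vertical over the well although leaning al deg in the hand"
    e=T([0,0,H[2]],[[0,-1,0],[1,0,0]]);R0=np.c_[np.cross(e[0],[0,0,-1]),e[0],[0,0,-1]]
    R=R0@Ro.from_euler('y',al,degrees=True).as_matrix()
    g=np.array([H[0],H[1],z])+dx*e[1]-dy*e[0]-R@[xo,0,0]; g[2]=z
    return (g-.163*R[:,2]).tolist(),Ro.from_matrix(R).as_euler('xyz',degrees=True).tolist()
E
python3 - <<'E'
from ov import *
def S(n):
    s=r.sense();print(n,s['clock'],round(s['opening'],4),np.round(s['contact_force'],1),np.round(s['torque'],2));return s
r.reach(*hold2(.23));b=S('over')
for z in(.19,.175,.165,.155,.145,.138,.132,.127,.123,.119):
    p=hold2(z);r.servo_line(p[0],p[1],speed=.1);s=S(z)
    f=s['contact_force']
    if f[2]>3 or np.hypot(f[0],f[1])>4 or s['opening']>.053:print('CONTACT');break
E
```

```text
over 30.1417 0.0495 [ 0.9  0.7 -0.7] [-0.04  0.27 -0.02]
0.19 30.6917 0.0494 [-0.1 -0.2 -0.7] [-0.09  0.25  0.02]
0.175 30.9917 0.0495 [-0.9  0.1 -1.3] [-0.01  0.27  0.01]
0.165 31.2417 0.0492 [-0.8 -1.  -1.5] [-0.01  0.21  0.04]
0.155 31.4917 0.0495 [ 0.4 -0.4 -0.4] [-0.06  0.25 -0.03]
0.145 31.7417 0.0495 [-0.3  0.6 -1.5] [-0.09  0.26  0.03]
0.138 31.9917 0.0494 [-0.5 -0.3 -1. ] [-0.01  0.22  0.04]
0.132 32.2417 0.0494 [ 0.2 -0.  -2.1] [-0.03  0.23 -0.04]
0.127 32.4917 0.0494 [ 0.5 -0.5 -2.2] [-0.    0.25  0.06]
0.123 32.7417 0.0614 [0.3 0.6 1.5] [0.21 0.24 0.04]
CONTACT
```

The tips reached the floor at the expected height. Releasing, retreating, and comparing the caddy with the first image.

```bash
python3 - <<'E'
from ov import *
r.let_go();s=r.sense();print(s['clock'],s['opening'],np.round(s['contact_force'],1))
p,o=hold2(.123);R=Ro.from_euler('xyz',o,degrees=True).as_matrix()
r.servo_line((np.array(p)-R[:,2]*.13).tolist(),None,speed=.2)
k=key(.26,17);r.reach(*k);print(r.sense()['clock'])
t=r.snapshot('top');t0=cv2.imread('pics/top0.png')[:,:,::-1].astype(np.float32)
d=np.abs(t['frame'].astype(np.float32)-t0).max(2)[222:260,392:458]
print('max diff',d.max(),'n>30',(d>30).sum());print((d[::2,::2]/10).astype(int).tolist() if (d>30).sum()>0 else '')
v=r.snapshot('side');s0=cv2.imread('pics/side0.png')[:,:,::-1].astype(np.float32)
d=np.abs(v['frame'].astype(np.float32)-s0).max(2)[295:345,300:360];print('side',d.max(),(d>30).sum())
b0=(s0[295:335,300:360].max(2)<35);b1=(v['frame'][295:335,300:360].max(2)<35)
for b in(b0,b1):
    y,x=np.nonzero(b);print(len(x),x.mean()+300,y.mean()+295,y.min()+295)
T0=t0[222:250,410:458].max(2)<35;T1=t['frame'][222:250,410:458].max(2)<35
for b in(T0,T1):
    y,x=np.nonzero(b);print(len(x),x.mean()+410,y.mean()+222,x.max()+410)
E
```

```text
33.35 0.08790221619046654 [ 0.3 -0.1  0.2]
36.4167
max diff 144.0 n>30 103
[[0, 0, 0, 1, 0, 0, 1, 1, 1, 0, 1, 0, 1, 1, 0, 0, 0, 0, 1, 0, 1, 1, 0, 0, 0, 1, 0, 1, 1, 0, 1, 1, 0], [0, 0, 1, 0, 0, 1, 0, 1, 1, 0, 1, 0, 0, 0, 0, 0, 0, 1, 1, 1, 0, 1, 1, 1, 0, 1, 0, 0, 1, 0, 0, 0, 0], [1, 1, 0, 1, 1, 0, 0, 0, 0, 1, 0, 1, 1, 0, 0, 0, 1, 0, 0, 1, 1, 0, 0, 0, 0, 1, 0, 1, 1, 0, 0, 0, 0], [1, 0, 0, 0, 1, 0, 0, 1, 0, 0, 0, 0, 0, 1, 1, 0, 1, 0, 1, 1, 1, 1, 0, 1, 0, 0, 0, 0, 0, 0, 0, 0, 0], [0, 0, 0, 0, 0, 1, 1, 1, 1, 1, 0, 0, 1, 1, 1, 1, 1, 0, 0, 0, 0, 0, 0, 0, 0, 0, 0, 2, 2, 1, 0, 0, 1], [0, 0, 1, 0, 1, 1, 1, 1, 1, 0, 0, 1, 1, 0, 0, 0, 0, 0, 0, 0, 0, 0, 0, 2, 1, 9, 5, 1, 12, 2, 1, 0, 0], [1, 0, 1, 0, 1, 1, 1, 0, 0, 0, 0, 0, 0, 0, 4, 7, 0, 0, 0, 0, 1, 2, 2, 0, 0, 0, 0, 1, 6, 4, 0, 1, 0], [0, 1, 1, 0, 0, 0, 0, 0, 0, 0, 0, 0, 0, 0, 1, 5, 0, 3, 1, 1, 1, 4, 2, 0, 0, 0, 0, 1, 0, 5, 0, 0, 0], [1, 1, 0, 0, 0, 0, 0, 0, 0, 4, 4, 5, 1, 0, 1, 5, 2, 0, 0, 2, 0, 2, 2, 1, 4, 1, 4, 0, 1, 0, 0, 0, 0], [0, 0, 0, 0, 0, 0, 0, 0, 0, 3, 0, 3, 4, 0, 1, 3, 0, 0, 4, 2, 1, 2, 1, 2, 1, 1, 1, 0, 0, 1, 0, 0, 0], [1, 4, 3, 0, 
[... 387 characters left out ...]
0], [1, 0, 1, 0, 0, 0, 0, 0, 0, 1, 0, 1, 1, 0, 0, 1, 0, 1, 1, 1, 1, 0, 2, 0, 0, 0, 0, 0, 0, 0, 0, 0, 0], [0, 0, 1, 0, 0, 1, 1, 1, 0, 1, 1, 1, 1, 0, 1, 1, 0, 1, 0, 0, 0, 1, 1, 0, 1, 0, 0, 0, 0, 0, 0, 0, 0], [0, 0, 1, 0, 1, 0, 0, 1, 1, 0, 0, 1, 0, 0, 0, 0, 0, 0, 0, 1, 1, 1, 1, 0, 0, 0, 0, 0, 0, 0, 0, 0, 0], [1, 0, 1, 1, 0, 1, 0, 0, 0, 1, 0, 0, 0, 0, 1, 0, 0, 0, 1, 0, 0, 1, 1, 1, 0, 0, 0, 0, 0, 0, 0, 0, 0], [0, 1, 0, 1, 0, 0, 0, 0, 1, 0, 0, 0, 0, 1, 0, 1, 0, 1, 1, 1, 0, 1, 1, 0, 0, 0, 0, 0, 0, 0, 0, 0, 0]]
side 95.0 233
92 327.6195652173913 315.44565217391306 302
85 327.43529411764706 316.0235294117647 301
116 433.5689655172414 235.82758620689654 449
112 432.0357142857143 236.59821428571428 447
```

The pliers stand in the caddy, with the handle tops within about 1.5 px of the original. Now turning the key.

```bash
python3 - <<'E'
from ov import *
def S(n):
    s=r.sense();print(n,s['clock'],round(s['opening'],4),round(s['gripper_force'],1),np.round(s['contact_force'],1),np.round(s['torque'],2),round(s['joints'][5],1));return s
Z=.159
p=key(Z,17);r.servo_line(p[0],p[1],speed=.1);S('down')
r.grab(35);s=S('grab')
if .005<s['opening']<.014:
    for a in(40,65,89):
        r.reach(*key(Z,a));s=S(a)
        if np.linalg.norm(s['contact_force'][:2])>30:break
E
```

```text
down 37.675 0.0881 0.0 [ 0.9 -0.1 -0.6] [ 0.02 -0.    0.04] -61.8
grab 38.875 0.0079 35.0 [ 1.4  2.4 -0.7] [ 0.35 -0.03  0.07] -61.8
40 39.3417 0.0077 35.0 [ 0.   1.7 -0.3] [ 0.21 -0.04 -0.07] -39.0
65 39.8417 0.0079 35.0 [-2.   0.3  1.2] [ 0.05  0.26 -0.04] -14.1
89 40.325 0.0079 35.0 [-4.  -0.6  1.7] [-0.23  0.73 -0.09] 9.9
```

```bash
python3 - <<'E'
from ov import *
r.let_go();p=key(.27,89);r.servo_line(p[0],p[1],speed=.15);r.reach(*pose([.38,.38,.3],[0,0,-1],[0,1,0]))
s=r.sense();print(s['clock'],np.round(s['contact_force'],1))
t=r.snapshot('top');im=t['frame'].mean(2).astype(np.float32)
# brightness on wing-top plane around key axis: sample at radius 24mm by angle from manifold x (clockwise)
best=[]
for a in range(0,180,10):
    A=M[2]-np.radians(a);c=T(M,[0,.16,.164])[0]
    vals=[im[int(round(v)),int(round(u))] for q in(-.026,-.02,-.014,.014,.02,.026) for u,v in[pix(t,c+q*np.array([np.cos(A),np.sin(A),0]))]]
    best.append((a,int(np.mean(vals)),int(min(vals))))
print(best)
t0=cv2.imread('pics/top0.png')[:,:,::-1].astype(np.float32)
d=np.abs(t['frame'].astype(np.float32)-t0).max(2)>40
n,l,st,c=cv2.connectedComponentsWithStats(d.astype(np.uint8));print([st[i].tolist() for i in range(1,n) if st[i][4]>12])
E
```

```text
43.4667 [0.6 0.2 0.2]
[(0, 63, 37), (10, 62, 39), (20, 67, 38), (30, 55, 36), (40, 66, 39), (50, 61, 39), (60, 61, 35), (70, 77, 26), (80, 112, 59), (90, 149, 133), (100, 86, 28), (110, 70, 34), (120, 94, 34), (130, 90, 37), (140, 75, 37), (150, 69, 39), (160, 71, 36), (170, 69, 38)]
[[158, 210, 28, 28, 242], [235, 219, 10, 5, 24], [437, 231, 14, 6, 24], [0, 234, 225, 186, 10495], [169, 240, 5, 7, 22], [50, 289, 4, 7, 14], [47, 290, 22, 30, 243], [0, 335, 46, 85, 2264], [86, 353, 30, 20, 189], [28, 361, 14, 11, 70], [37, 360, 130, 60, 4000], [253, 398, 24, 19, 180], [288, 416, 6, 4, 17]]
```

The key is at 90°, the pliers and clip are in place, and the bystanders show no change apart from the bowl, which the arm's blob covers in this view.

```bash
python3 -c "
from station import r
print(r.hand_in(), r.sense()['clock'])"
```

```text
the job is handed in; nothing more can be done
the job is handed in; nothing more can be done
```

I handed the job in at about 43.5 s of the 61 s allowed, and the hand-in gave no verdict: the camera checks show the clip shut, the pliers standing in the caddy and let go, and the key at 90° in line with the pipe, with no bystander seen to move (the arm blocked the last view of the bowl).

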